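# Change a bench punch over to its widest format

## Robot

A 6-joint arm with a two-finger parallel gripper is mounted at the origin on a cart in front of the work surface, level with it; the furniture and walls round the work are solid. World frame = base frame: x ahead of the robot, y to its left, z up, the work surface at z = 0. Lengths are in m, angles in rad, forces in N, time in s.
With the tool pointing down it reaches from about 0.3 to 0.85 m from the base axis. Payload 5.4 kg.
Tool frame: the origin (TCP) lies at the very end of the fingers, on their centre line; the grasp point (between the pads) lies bot.grip_point_offset behind it (bot.grip_point_offset is the distance from the TCP to the grasp point, in m); z points along the fingers, y is the line along which they close (so a half turn about z gives the same grasp; the last joint's range is limited). The gripper opens to 85 mm and grips with 20 to 120 N. Pads are 22 mm wide; open, the fingers measure 114 mm over their backs; the gripper's body (76 mm by 85 mm) begins 54 mm behind the grasp point. The pads swing forward as they close: fully open they stand 13 mm farther back than shut.
Start: joints at [1.036, 0.158, 1.597, -0, 1.386, -0.21], TCP at [0.184, 0.545, 0.231] pointing down, gripper open.
Joint ranges: [-2.91, 2.91], [-0.94, 2.29], [0.18, 2.7], [-1.29, 4.43], [0.17, 2.64], [-3, 3]. Speed limits (rad/s): [2.57, 2.57, 3.14, 3.14, 3.14, 3.14].

## Interface

Orientations are given as a unit quaternion [x, y, z, w].
In Python, from workcell import sensors, optics, bot, nets gives the robot as it stands.
- The arm moves only by the shell command python3 -m inch 'ROWS' [OPENING] [FORCE]. ROWS is JSON, a list of rows, each a list of 6 numbers: the shift along the tool's x, y, z in cm, then the turn, a rotation vector about the tool's x, y, z in rad. A call has 1 to 12 rows; each row shifts and turns the commanded pose from where the row before left it, along the tool's axes as they then stand; what a row does not reach is not made up. A row lasts 1/12 s, in which the tool goes at most 41.7 mm and 7.16 degrees, less where a joint would pass 70% of its speed; a pose out of reach is approached as far as the arm can. A call is refused whole if a number of a shift passes 4.17 or a number of a turn 0.125, either way. A call with a gripper value outside its range is refused whole. OPENING is the finger opening in cm, from 0 to 8.54, set as the call begins (- or left out, the last holds). The fingers move at their own pace and stop on an object; FORCE is the grip in N (left out, the last holds). Time passes only in rows, so rows that do not move let the fingers close. It gives the time, the measured TCP pose, the force, the opening and the grip force at its end, in the units of the state.
- sensors.sense(): the state, without advancing time (a new reading comes with each control period).
- optics.grab_frame(name): name is "scene" or "top"; returns the picture (400x640x3 uint8, red, green, blue); there is no depth.
- optics.calibration(name): a dict with "camera_matrix" (3x3 intrinsics, pixels), "dist" ([k1, k2, p1, p2, k3] as OpenCV has them; the pictures are not rectified), "extrinsics" (4x4, takes a point from world to camera coordinates). Camera axes: x right, y down, z forward; pixel columns grow to the right and rows downward; lengths in m; the calibration is good to about 2 mm. A picture is of the moment at which its call begins. calibration takes no time and is no camera call.
- bot.hand_in(): hands the job in; it is judged then, once.
Trained networks look in the newest picture that a camera, given by its name, has taken for a name from the list of things; names that differ only in an ending like _2 or _b are one class to them, and where a whole thing is asked for, a point or a joint stands for the part that bears it (a point fixed in the world has none). Each returns a list of dicts, best first, with "conf" (0 to 1); they miss things now and then, are a little off and sometimes report something else, mostly with a low value. They report only what shows in the picture. A call takes as long as a camera call.
- nets.find_in(label, camera): "at" ([x, y, z] in m, in world coordinates, good to about 4 mm: the middle of the surface that is visible of it).
The state is a dict: "t": time; "qpos": joint angles; "dq": joint speeds; "joint_efforts": joint torques, N m; "tcp_pos": TCP position; "ee_rot": TCP orientation; "ft_force": force on the tool from outside, world axes, zero at the start; "ft_torque": the same for the moment, N m; "width": opening from 0.0 (shut) to 1.0 (fully open); "grip_force": force on a finger pad.
Only numpy, scipy, OpenCV 4.12 (cv2) and the standard library are available. Lean on these libraries where they do the work, as an engineer would, in place of code of your own. Each camera call takes 0.05 s, during which the arm holds its last target. There are 200 camera calls.

## Task

Change the bench punch over to its widest format: first push its mushroom stop button down until it latches, before you touch anything else, then clear the feed table by laying the iron weight and the bone folder flat on the pile of sheets that already carries a weight, side by side on the paper. With the stop still latched, slide the side guide by its grip all the way to the end stop farthest from the stop button (do not shove the weight or the folder along with it), and last of all twist the stop button until it springs back up. Do not shift the weight already on the sheets, the thread spool on the punch or the glue pot.

Things in the scene. Friction and masses are not known exactly. Their poses are not given: they have to be found in the camera images.
- punch: Grey bench punch, 300 mm wide, fixed. Origin at the bench top under its middle; x runs from the robot side to the back, y along its width, z up. The aluminium feed table is its front part: x -145 to 42 mm, y -150 to 150 mm, top at z = 22 mm. The punch head stands behind it: x 42 to 142 mm, all the width, top at z = 95 mm. A small fixed start push sits on the head's front face.
- side_guide (a joint): Travel of the side guide along its slot in the feed table, in m; grows towards the punch's +y, away from the stop button; 0.235 is the far end stop. Stiff: about 3 N. The guide is a steel fence 6 mm thick, standing across the table from punch x -120 to 25 mm, its top 47 mm above the bench, centred at punch y = -0.110 + the joint value.
- guide_grip (a point): Middle of the side guide's grip, a black upright round knob 24 mm in diameter over the middle of the fence; the knob reaches from 13 mm below to 13 mm above this point, which is 66 mm above the bench.
- stop_travel (a joint): How far the stop button is pressed, in m: 0 up, 0.0085 latched, 0.0105 bottom. It takes about 4 N to the bottom. It must be past 0.0085 to latch; when let go it then stays at 0.0085.
- stop_twist (a joint): Turn of the stop button's head, in rad, sprung to 0, counter-clockwise from above positive, range -1.1 to 1.1. Turning the latched button 0.6 or more either way frees it and it springs up.
- stop_top (a point): Centre of the top of the stop button, a black ribbed mushroom on the control plate at the punch head's -y end (punch x 92, y -108 mm); axis vertical; head 40 mm in diameter, straight side 7 to 19 mm below this point, underside 22 mm below, on a collar 30 mm in diameter. With the button up this point is 142 mm above the bench; the control plate is at 103 mm.
- iron_weight: Cloth-covered dark iron weight lying on the feed table in the guide's way, 60 (x) by 90 (y) by 36 mm (z), up to 0.9 kg. Origin at the centre of its underside.
- bone_folder: Pale flat bone folder lying on the feed table, 22 (x) by 108 (y) by 8 mm (z), rounded ends. Origin at the centre of its underside.
- sheets: The pile of sheets that carries a weight, a flat rigid stack 245 (x) by 165 (y) by 8 mm, lying on the bench to the left or right of the punch. Origin at the centre of its underside; its top is 8 mm above that.
- sheet_weight: The weight already on the sheets, near their end at the robot's side: 55 (x) by 110 (y) by 45 mm. Origin at the centre of its underside.
- thread_spool: Wooden thread spool standing on top of the punch head, 42 mm in diameter, 52 mm high. Origin at the centre of its underside.
- paste_sheets: The other pile of sheets, same size, on the other side of the punch; it carries the glue pot and a glue brush, no weight. Origin at the centre of its underside.
- glue_pot: Stoneware glue pot, 72 mm in diameter, 65 mm high, on the other pile. Origin at the centre of its underside.

How it is judged:
By the outcome, as a careful person would: the job done as asked, in the order asked, and still so for the second after the job is handed in, with the robot touching nothing.
It also fails if it takes over 72 s, if anything falls off the work surface, if the arm or the gripper's body presses on something with over 40 N, if the wrist force passes 120 N, or if a joint passes its speed limit or range.

## Working session

There is one attempt and no reset: what is moved stays moved. The work goes in short steps, Python scripts to look and compute and a shell command to move; the robot and the scene stay as the last step left them, time stands still between calls to the robot, and variables do not carry over. Pictures are saved under pics/ and viewed, at most 10 in all, crops included, and the job is handed in when it is done.

```bash
mkdir -p pics; cat > h.py <<'E'
import numpy as np, cv2
from workcell import sensors, optics, bot, nets
from scipy.spatial.transform import Rotation as R
def snap(c,n):
    im=optics.grab_frame(c); cv2.imwrite(f'pics/{n}.png',im[:,:,::-1]); return im
def proj(c,P):
    k=optics.calibration(c); E=np.array(k['extrinsics'])
    return cv2.projectPoints(np.array(P,float).reshape(-1,1,3),cv2.Rodrigues(E[:3,:3])[0],E[:3,3],np.array(k['camera_matrix']),np.array(k['dist']))[0][:,0]
def back(c,uv,z):
    k=optics.calibration(c); E=np.array(k['extrinsics'])
    n=cv2.undistortPoints(np.array(uv,float).reshape(-1,1,2),np.array(k['camera_matrix']),np.array(k['dist']))[:,0]
    d=np.c_[n,np.ones(len(n))]@E[:3,:3]; o=-E[:3,:3].T@E[:3,3]
    return o+d*((np.broadcast_to(z,len(n))-o[2])/d[:,2])[:,None]
E
python3 - <<'E'
from h import *
s=sensors.sense(); print({k:np.round(v,3) for k,v in s.items()}, bot.grip_point_offset)
for c in('top','scene'):
    snap(c,c+'0')
    for l in 'punch side_guide guide_grip stop_top iron_weight bone_folder sheets sheet_weight thread_spool paste_sheets glue_pot'.split():
        print(c,l,[(np.round(d['at'],3).tolist(),round(d['conf'],2)) for d in nets.find_in(l,c)][:3])
E
```

```text
{'t': np.float64(0.0), 'qpos': array([ 1.036,  0.159,  1.598,  0.   ,  1.386, -0.21 ]), 'dq': array([-0.001,  0.   ,  0.001,  0.001, -0.001,  0.003]), 'joint_efforts': array([ 1.0000e-03, -3.9600e+01, -3.3144e+01, -0.0000e+00,  8.0000e-03,
        0.0000e+00]), 'tcp_pos': array([0.183, 0.544, 0.23 ]), 'ee_rot': array([ 0.162,  0.987, -0.001, -0.   ]), 'ft_force': array([-0.56 ,  0.566, -0.053]), 'ft_torque': array([-0.001, -0.005, -0.053]), 'grip_force': np.float64(0.0), 'width': np.float64(1.001)} 0.0187
top punch []
top side_guide [([0.502, -0.096, 0.048], 0.64), ([0.571, -0.028, 0.025], 0.47)]
top guide_grip [([0.505, -0.099, 0.048], 0.43)]
top stop_top [([0.65, -0.114, 0.139], 0.58)]
top iron_weight [([0.537, 0.025, 0.058], 0.72)]
top bone_folder [([0.448, 0.015, 0.028], 0.61)]
top sheets [([0.489, -0.367, 0.01], 0.66), ([0.648, -0.114, 0.142], 0.5), ([0.386, -0.378, 0.052], 0.26)]
top sheet_weight [([0.389, -0.379, 0.055], 0.88)]
top thread_spool [([0.653, 0.03, 0.145], 0.66)]
top paste_sheets [([0.45, 0.013, 0.031], 0.65)]
top glue_pot [([0.486, 0.359, 0.051], 0.7)]
scene punch [([0.509, -0.1, 0.042], 0.72), ([0.587, -0.068, 0.027], 0.64)]
scene side_guide [([0.51, -0.098, 0.039], 0.88), ([0.588, -0.069, 0.025], 0.64), ([0.649, -0.12, 0.139], 0.52)]
scene guide_grip [([0.507, -0.098, 0.043], 0.61), ([0.382, -0.389, 0.048], 0.52)]
scene stop_top [([0.647, -0.123, 0.137], 0.62)]
scene iron_weight [([0.535, 0.012, 0.059], 0.89), ([0.657, 0.019, 0.132], 0.29), ([0.506, -0.099, 0.041], 0.17)]
scene bone_folder [([0.42, 0.36, 0.012], 0.58), ([0.451, 0.004, 0.031], 0.55)]
scene sheets [([0.496, -0.386, 0.006], 0.88)]
scene sheet_weight [([0.381, -0.392, 0.05], 0.85), ([0.654, 0.019, 0.132], 0.48)]
scene thread_spool [([0.657, 0.018, 0.131], 0.68), ([0.585, -0.067, 0.03], 0.5)]
scene paste_sheets [([0.422, 0.358, 0.011], 0.77)]
scene glue_pot [([0.485, 0.341, 0.053], 0.59), ([0.449, 0.003, 0.032], 0.27)]
```

View pics/top0.png

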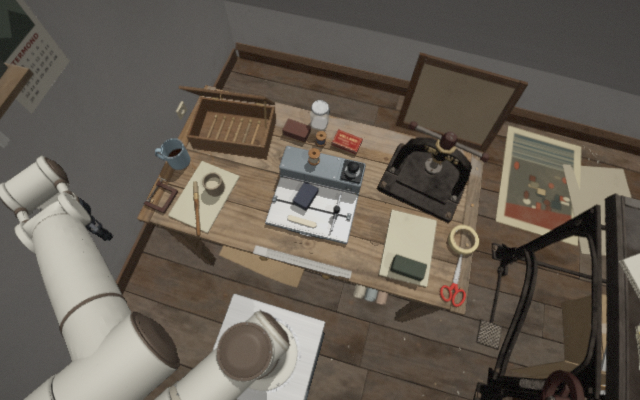

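View pics/scene0.png

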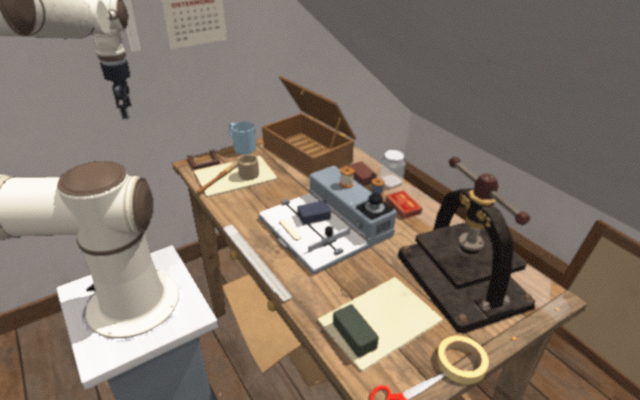

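The top picture shows the punch at about (315,190), the stop button at (352,170), the weight at (306,195), the folder at (301,221), the guide knob at (336,210) and the target sheets at (408,247) with the weight at (408,267). I'll enlarge it to get exact corners.

```bash
python3 - <<'E'
import cv2
a=cv2.imread('pics/top0.png')[135:255,255:375]; cv2.imwrite('pics/c1.png',cv2.resize(a,None,fx=5,fy=5,interpolation=cv2.INTER_CUBIC))
b=cv2.imread('pics/scene0.png')[155:275,250:410]; cv2.imwrite('pics/c2.png',cv2.resize(b,None,fx=5,fy=5,interpolation=cv2.INTER_CUBIC))
E
```

```text
(no output)
```

View pics/c1.png

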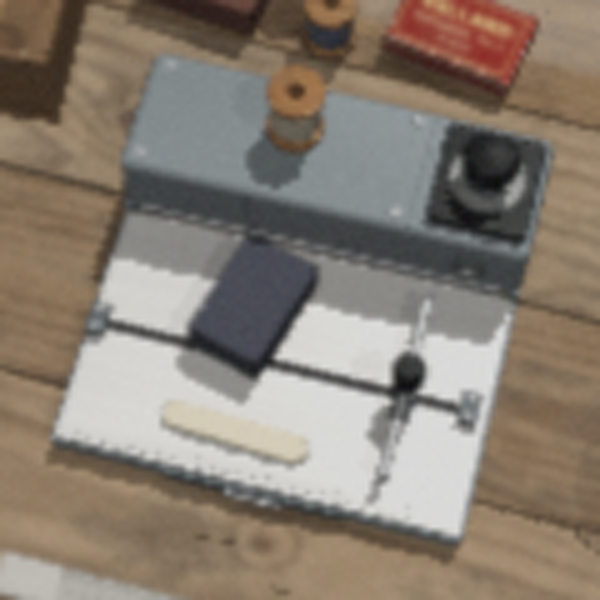

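View pics/c2.png

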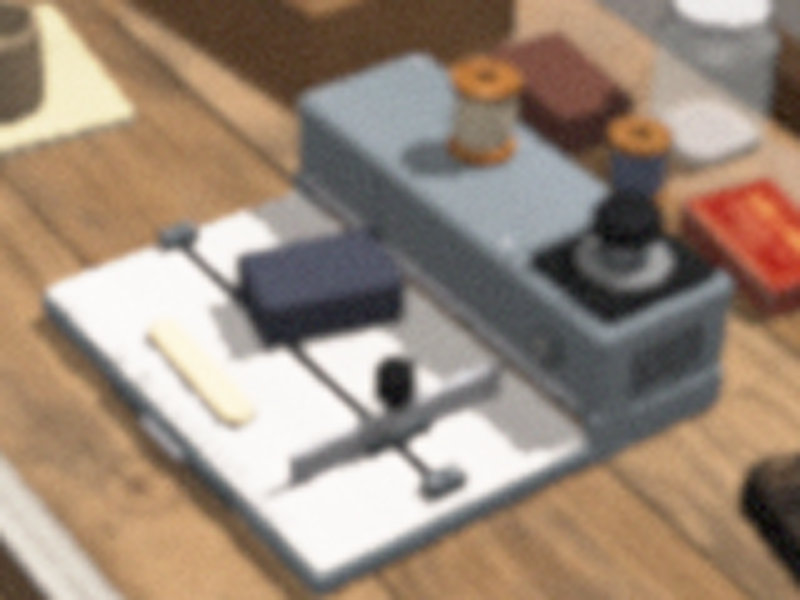

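The top crop shows the punch yawed slightly, with the weight turned about 40° against it and the folder roughly along its y. The guide is at the right end of its slot. Next I'll fit poses using both cameras and look at the sheets.

```bash
cat > fit.py <<'E'
from h import *
from scipy.optimize import least_squares
def fit(obs,x0):
    # obs: list (cam, local xyz, uv)
    def pred(p):
        c,s=np.cos(p[2]),np.sin(p[2]); out=[]
        for cam in('top','scene'):
            o=[k for k in obs if k[0]==cam]
            if not o: continue
            L=np.array([k[1] for k in o]); W=np.c_[p[0]+c*L[:,0]-s*L[:,1],p[1]+s*L[:,0]+c*L[:,1],L[:,2]]
            out.append(proj(cam,W)-np.array([k[2] for k in o]))
        return np.concatenate(out)
    r=least_squares(lambda p:pred(p).ravel(),x0,x_scale=[.01,.01,.05],loss='soft_l1'); return r.x,pred(r.x)
def T(u,v): return (255+u/5,135+v/5)
def S(u,v): return (250+u/5,155+v/5)
E
python3 - <<'E'
from fit import *
m=1e-3
P=[('top',(-145*m,150*m,22*m),T(55,438)),('top',(-145*m,-150*m,22*m),T(463,540)),('top',(142*m,150*m,95*m),T(160,57)),('top',(142*m,-150*m,95*m),T(553,144)),('top',(42*m,150*m,95*m),T(124,165)),('top',(42*m,-150*m,95*m),T(530,250)),
('scene',(-145*m,150*m,22*m),S(47,292)),('scene',(-145*m,-150*m,22*m),S(320,578)),('scene',(142*m,150*m,95*m),S(422,54)),('scene',(42*m,150*m,95*m),S(301,103)),('scene',(42*m,-150*m,95*m),S(606,330)),('scene',(142*m,-150*m,95*m),S(732,270))]
for n,o in(('both',P),('top',P[:6]),('scene',P[6:])):
    x,r=fit(o,[.54,0,0]); print(n,x.round(4),np.abs(r).max(0).round(2))
x,_=fit(P,[.54,0,0])
def w(l): c,s=np.cos(x[2]),np.sin(x[2]); return [x[0]+c*l[0]-s*l[1],x[1]+s*l[0]+c*l[1]]
print('stop',w((.092,-.108)),'grip',w((-.0475,-.11)),'grip end',w((-.0475,.125)))
# iron weight
W=[('top',(.03,.045),T(258,238)),('top',(.03,-.045),T(318,262))]
pts=back('top',[T(250,238),T(318,266),T(257,360),T(192,326)],.058); print('W top',pts.round(3))
pts=back('scene',[S(243,262),S(368,236),S(400,278),S(272,316)],.058); print('W scene',pts.round(3))
print('F top',back('top',[T(163,410),T(307,452)],.030).round(3)); print('F scene',back('scene',[S(152,327),S(246,418)],.030).round(3))
print('knob',back('top',[T(408,366)],.079).round(3),back('scene',[S(395,367)],.079).round(3))
a=cv2.imread('pics/top0.png')[200:290,370:450]; b=cv2.imread('pics/scene0.png')[270:370,310:450]
cv2.imwrite('pics/c3.png',np.vstack([cv2.resize(a,None,fx=4,fy=3,interpolation=2)*0+0,]) if 0 else cv2.hconcat([cv2.resize(a,(320,360),interpolation=2),cv2.copyMakeBorder(cv2.resize(b,(476,340),interpolation=2),0,20,0,0,0)]))
E
```

```text
both [ 0.5594 -0.0124  0.0346] [2.34 2.56]
top [ 0.559  -0.0134  0.0352] [1.38 1.97]
scene [ 0.5604 -0.0106  0.035 ] [2.19 2.07]
stop [np.float64(0.6550406159689965), np.float64(-0.11711227036527593)] grip [np.float64(0.5156933190827615), np.float64(-0.12393728688536397)] grip end [np.float64(0.507563138133932), np.float64(0.11092203304411913)]
W top [[ 0.584  0.037  0.058]
 [ 0.576 -0.016  0.058]
 [ 0.494  0.005  0.058]
 [ 0.506  0.056  0.058]]
W scene [[ 0.504  0.05   0.058]
 [ 0.581  0.032  0.058]
 [ 0.573 -0.013  0.058]
 [ 0.491 -0.003  0.058]]
F top [[ 0.45   0.061  0.03 ]
 [ 0.448 -0.045  0.03 ]]
F scene [[ 0.444  0.056  0.03 ]
 [ 0.448 -0.044  0.03 ]]
knob [[ 0.511 -0.099  0.079]] [[ 0.51  -0.1    0.079]]
```

View pics/c3.png

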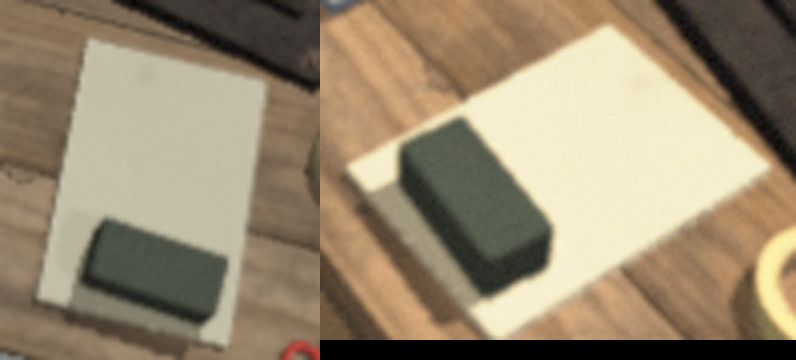

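The sheets' corners are at (88,38), (265,83), (230,347), (37,300) in the left half. The right half shows the same sheet with its weight at the near end and the far two thirds free. Next: fit the poses and plan the first move.

```bash
cat >> h.py <<'E'
def go(x,y,z,yaw=None):
    "print tool-frame shift in cm and yaw turn (rad about tool z) to reach target; yaw = angle of tool y line (deg)"
    s=sensors.sense(); r=R.from_quat(s['ee_rot']); M=r.as_matrix()
    turn=0
    if yaw is not None:
        cur=np.degrees(np.arctan2(M[1,1],M[0,1])); d=(yaw-cur+90)%180-90; turn=-np.radians(d)
    d=np.array([x,y,z])-s['tcp_pos']
    print('t',s['t'].round(2),'tcp',s['tcp_pos'].round(4),'shift cm',(M.T@d*100).round(2),'turn',round(turn,3),'| after turn',((r*R.from_rotvec([0,0,turn])).as_matrix().T@d*100).round(2),'q',s['qpos'].round(2))
E
python3 - <<'E'
from fit import *
t=lambda u,v:(370+u/4,200+v/4); s=lambda u,v:(310+(u-320)/3.4,270+v/3.4)
O=[('top',(.1225,.0825,.008),t(88,38)),('top',(.1225,-.0825,.008),t(265,83)),('top',(-.1225,-.0825,.008),t(230,347)),('top',(-.1225,.0825,.008),t(37,300)),
('scene',(.1225,.0825,.008),s(610,24)),('scene',(.1225,-.0825,.008),s(771,167)),('scene',(-.1225,-.0825,.008),s(492,340)),('scene',(-.1225,.0825,.008),s(346,170))]
for o in(O,O[:4],O[4:]): x,r=fit(o,[.49,-.37,0]); print(x.round(4),np.abs(r).max(0).round(2))
V=[('top',(.0275,.055,.053),t(105,218)),('top',(.0275,-.055,.053),t(227,258)),('scene',(.0275,.055,.053),s(462,118)),('scene',(.0275,-.055,.053),s(550,225)),('scene',(-.0275,.055,.053),s(402,147)),('scene',(-.0275,-.055,.053),s(490,262))]
x,r=fit(V,[.385,-.38,0]); print('sw',x.round(4),np.abs(r).max(0).round(2))
W=[(c,(lx,ly,.058),p) for c,lx,ly,p in (('top',.03,-.045,T(250,238)),('top',-.03,-.045,T(318,266)),('top',-.03,.045,T(257,360)),('top',.03,.045,T(192,326)),('scene',.03,.045,S(243,262)),('scene',.03,-.045,S(368,236)),('scene',-.03,-.045,S(400,278)),('scene',-.03,.045,S(272,316)))]
x,r=fit(W,[.54,.02,1.3]); print('iron',x.round(4),np.abs(r).max(0).round(2))
print('btn',back('top',[T(493,158)],.138).round(3),back('scene',[S(627,212)],.138).round(3))
go(.652,-.117,.19)
E
```

```text
[ 0.471  -0.3744  0.0263] [1.26 0.93]
[ 0.4713 -0.3762  0.0314] [0.29 0.39]
[ 0.4712 -0.3731  0.0208] [0.6  1.28]
sw [ 0.3886 -0.3833 -0.0363] [2.95 1.42]
iron [0.5393 0.0193 1.3813] [2.38 2.28]
btn [[ 0.653 -0.117  0.138]] [[ 0.651 -0.117  0.138]]Traceback (most recent call last):
  File "<stdin>", line 11, in <module>
  File "h.py", line 21, in go
    print('t',s['t'].round(2),'tcp',s['tcp_pos'].round(4),'shift cm',(M.T@d*100).round(2),'turn',round(turn,3),'| after turn',((r*R.from_rotvec([0,0,turn])).as_matrix().T@d*100).round(2),'q',s['qpos'].round(2))
              ^^^^^^^^^^^^
AttributeError: 'float' object has no attribute 'round'
```

```bash
sed -i "s/s\['t'\].round(2)/round(float(s['t']),2)/" h.py; python3 - <<'E'
from h import *
go(.652,-.117,.175)
E
```

```text
t 1.2 tcp [0.1835 0.5449 0.2313] shift cm [-65.52 -47.78   5.63] turn 0 | after turn [-65.52 -47.78   5.63] q [ 1.04  0.16  1.6   0.    1.39 -0.21]
```

```bash
python3 -m inch '[[-3.2,-2.3,0,0,0,0],[-3.2,-2.3,0,0,0,0],[-3.2,-2.3,0,0,0,0],[-3.2,-2.3,0,0,0,0],[-3.2,-2.3,0,0,0,0],[-3.2,-2.3,0,0,0,0],[-3.2,-2.3,0,0,0,0],[-3.2,-2.3,0,0,0,0],[-3.2,-2.3,0,0,0,0],[-3.2,-2.3,0,0,0,0],[-3.2,-2.3,0,0,0,0],[-3.2,-2.3,0,0,0,0]]' 0; python3 -c "
from h import *
go(.652,-.117,.155)"
```

```text
t: 2.2
tcp_pos: [0.4602, 0.159, 0.2316]
ee_rot: [0.162, 0.987, 0.0, 0.0]
ft_force: [0.1, 0.2, -0.3]
width: -0.004
grip_force: 0.0
t 2.2 tcp [0.4602 0.159  0.2316] shift cm [-26.98 -20.04   7.67] turn 0 | after turn [-26.98 -20.04   7.67] q [ 0.08 -0.07  1.84  0.    1.38 -1.16]
```

```bash
python3 -m inch '[[-3.2,-2.4,0,0,0,0],[-3.2,-2.4,0,0,0,0],[-3.2,-2.4,0,0,0,0],[-3.2,-2.4,0,0,0,0],[-3.2,-2.4,0,0,0,0],[-3.2,-2.4,0,0,0,0],[-3.2,-2.4,0,0,0,0],[-3.2,-2.4,0,0,0,0],[-1.3,-0.8,1.5,0,0,0],[0,0,2.5,0,0,0],[0,0,2.5,0,0,0],[0,0,1.1,0,0,0]]'; python3 -c "
from h import *
go(.652,-.117,.142)"
```

```text
t: 3.2
tcp_pos: [0.6486, -0.1144, 0.1511]
ee_rot: [0.162, 0.987, 0.001, -0.003]
ft_force: [-0.5, 0.7, -0.5]
width: -0.002
grip_force: 0.0
t 3.2 tcp [ 0.6486 -0.1144  0.1511] shift cm [-0.41 -0.14  0.91] turn 0 | after turn [-0.41 -0.14  0.91] q [-0.36  0.44  1.41  0.    1.29 -1.6 ]
```

```bash
python3 -m inch '[[-0.3,-0.1,0,0,0,0],[0,0,0.5,0,0,0],[0,0,0.4,0,0,0],[0,0,0.3,0,0,0],[0,0,0,0,0,0],[0,0,0,0,0,0]]'; python3 -m inch '[[0,0,0.2,0,0,0],[0,0,0.2,0,0,0],[0,0,0,0,0,0]]'
```

```text
t: 3.7
tcp_pos: [0.6533, -0.1165, 0.1441]
ee_rot: [0.162, 0.987, -0.0, 0.001]
ft_force: [-0.5, 0.4, 0.7]
width: -0.003
grip_force: 0.0
t: 3.95
tcp_pos: [0.6536, -0.1166, 0.14]
ee_rot: [0.162, 0.987, -0.0, 0.001]
ft_force: [0.4, -0.4, 2.4]
width: 0.001
grip_force: 1.3
```

```bash
python3 -m inch '[[0,0,0.2,0,0,0],[0,0,0.2,0,0,0],[0,0,0.2,0,0,0],[0,0,0,0,0,0]]'; python3 -m inch '[[0,0,0.1,0,0,0],[0,0,0.1,0,0,0],[0,0,0,0,0,0]]'
```

```text
t: 4.28
tcp_pos: [0.6535, -0.1167, 0.1333]
ee_rot: [0.162, 0.987, -0.0, 0.001]
ft_force: [0.9, -0.1, 4.3]
width: -0.001
grip_force: 1.8
t: 4.53
tcp_pos: [0.6535, -0.1167, 0.1316]
ee_rot: [0.162, 0.987, -0.0, 0.001]
ft_force: [1.7, -0.0, 4.1]
width: -0.003
grip_force: 2.0
```

```bash
python3 -m inch '[[0,0,0.1,0,0,0],[0,0,0,0,0,0]]'; python3 -m inch '[[0,0,-0.6,0,0,0],[0,0,-3,0,0,0],[0,0,-3,0,0,0],[0,0,0,0,0,0]]'; python3 -c "
from h import *
go(.539,.019,.175,78)"
```

```text
t: 4.7
tcp_pos: [0.6535, -0.1167, 0.1315]
ee_rot: [0.162, 0.987, -0.0, 0.001]
ft_force: [0.8, -0.4, 7.3]
width: 0.002
grip_force: 3.9
t: 5.03
tcp_pos: [0.6552, -0.1173, 0.2025]
ee_rot: [0.162, 0.987, -0.001, 0.004]
ft_force: [0.6, -0.8, 1.2]
width: 0.003
grip_force: 0.0
t 5.03 tcp [ 0.6552 -0.1173  0.2025] shift cm [15.38  9.21  2.63] turn -0.115 | after turn [14.22 10.92  2.63] q [-0.36  0.4   1.36 -0.    1.37 -1.6 ]
```

Force rose to 7.3 N at the bottom stop, so it should have latched. I'll check that from a picture shortly. Now the weight.

```bash
python3 -m inch '[[0,0,0,0,0,-0.115],[3,2.3,0,0,0,0],[3,2.3,0,0,0,0],[3,2.3,0,0,0,0],[3,2.3,0,0,0,0],[2.2,1.7,2,0,0,0],[0,0,2,0,0,0],[0,0,0,0,0,0]]' 8.5; python3 - <<'E'
from h import *
for c in('top','scene'):
    snap(c,c+'1')
    print(c,[(np.round(d['at'],3),round(d['conf'],2)) for d in nets.find_in('stop_top',c)][:2])
a=cv2.imread('pics/scene1.png')[165:265,290:400]; b=cv2.imread('pics/scene0.png')[165:265,290:400]
cv2.imwrite('pics/c4.png',cv2.resize(cv2.hconcat([b,a]),None,fx=3.6,fy=3.6,interpolation=2))
go(.539,.019,.045,78)
E
```

```text
t: 5.7
tcp_pos: [0.5321, 0.0216, 0.1515]
ee_rot: [0.104, 0.995, 0.0, -0.005]
ft_force: [0.1, 0.2, -0.5]
width: 0.992
grip_force: 0.0
top []
scene [(array([ 0.65 , -0.122,  0.128]), 0.55), (array([0.488, 0.338, 0.053]), 0.28)]
t 5.9 tcp [0.5378 0.0189 0.1573] shift cm [-0.1   0.03 11.23] turn -0.001 | after turn [-0.1   0.03 11.23] q [-0.19  0.13  1.78 -0.    1.23 -1.55]
```

View pics/c4.png

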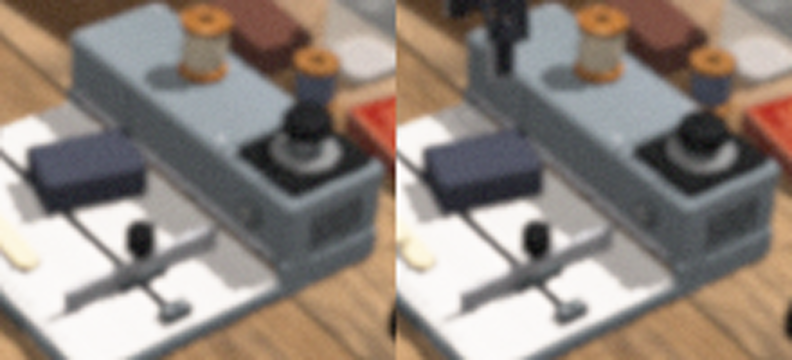

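The right half shows the button at (703,130), clearly lower than before, so it is latched. Going down on the weight.

```bash
python3 -m inch '[[0,0,3,0,0,0],[0,0,3,0,0,0],[0,0,3,0,0,0],[0,0,2,0,0,0],[0,0,1.3,0,0,0],[0,0,0.5,0,0,0],[0,0,0,0,0,0]]'; python3 -m inch '[[0,0,0,0,0,0],[0,0,0,0,0,0],[0,0,0,0,0,0],[0,0,0,0,0,0],[0,0,0,0,0,0],[0,0,0,0,0,0]]' 4 60
```

```text
t: 6.48
tcp_pos: [0.537, 0.0191, 0.0279]
ee_rot: [0.105, 0.994, 0.0, -0.001]
ft_force: [-0.3, 0.8, 0.7]
width: 0.992
grip_force: 0.0
t: 6.98
tcp_pos: [0.5391, 0.0199, 0.0308]
ee_rot: [0.105, 0.994, 0.0, 0.002]
ft_force: [0.9, 3.8, 6.0]
width: 0.689
grip_force: 68.1
```

```bash
python3 -m inch '[[0,0,-1,0,0,0],[0,0,-2,0,0,0],[0,0,-3,0,0,0],[0,0,-3,0,0,0],[0,0,-3,0,0,0],[0,0,-2,0,0,0],[0,0,0,0,0,0]]'; python3 -m inch '[[0,0,0,0,0,0.12],[0,0,0,0,0,0.12],[0,0,0,0,0,0.12],[0,0,0,0,0,0.12],[0,0,0,0,0,0.12],[0,0,0,0,0,0.12],[0,0,0,0,0,0.12],[0,0,0,0,0,0.12],[0,0,0,0,0,0.12],[0,0,0,0,0,0.12],[0,0,0,0,0,0.12],[0,0,0,0,0,0.01]]'; python3 -c "
from h import *
go(.536,-.373,.15,1.5)"
```

```text
t: 7.57
tcp_pos: [0.5394, 0.0189, 0.1735]
ee_rot: [0.105, 0.994, -0.001, 0.004]
ft_force: [3.6, -0.1, -6.2]
width: 0.689
grip_force: 67.9
t: 8.57
tcp_pos: [0.5349, 0.0198, 0.1657]
ee_rot: [0.697, 0.717, -0.002, -0.002]
ft_force: [-0.0, -0.7, -7.7]
width: 0.687
grip_force: 67.6
t 8.57 tcp [0.5349 0.0198 0.1657] shift cm [-39.27  -0.97   1.55] turn 0.001 | after turn [-39.27  -0.91   1.55] q [-0.19  0.12  1.77 -0.    1.25 -0.22]
```

```bash
python3 -m inch '[[-2,0,0,0,0,0],[-4,-0.1,0,0,0,0],[-4,-0.1,0,0,0,0],[-4,-0.1,0,0,0,0],[-4,-0.1,0,0,0,0],[-4,-0.1,0,0,0,0],[-4,-0.1,0,0,0,0],[-4,-0.1,0,0,0,0],[-4,-0.1,0,0,0,0],[-3.3,-0.1,0,0,0,0],[-2,0,0,0,0,0],[0,0,0,0,0,0]]'; python3 -c "
from h import *
go(.536,-.373,.0175,1.5)"
```

```text
t: 9.57
tcp_pos: [0.5381, -0.3779, 0.1662]
ee_rot: [0.697, 0.718, -0.001, -0.0]
ft_force: [-0.6, 0.2, -7.7]
width: 0.685
grip_force: 67.7
t 9.57 tcp [ 0.5381 -0.3779  0.1662] shift cm [ 0.52 -0.16 14.87] turn 0.004 | after turn [ 0.51 -0.17 14.87] q [-0.79  0.42  1.41 -0.    1.31 -0.82]
```

```bash
python3 -m inch '[[0.3,-0.1,2,0,0,0],[0,0,3,0,0,0],[0,0,3,0,0,0],[0,0,3,0,0,0],[0,0,2,0,0,0],[0,0,0.8,0,0,0],[0,0,0,0,0,0],[0,0,0,0,0,0]]'; python3 -m inch '[[0,0,0.3,0,0,0],[0,0,0.3,0,0,0],[0,0,0,0,0,0],[0,0,0,0,0,0]]'
```

```text
t: 10.23
tcp_pos: [0.5389, -0.3702, 0.0303]
ee_rot: [0.696, 0.718, -0.0, -0.0]
ft_force: [0.5, -0.7, -7.2]
width: 0.688
grip_force: 67.6
t: 10.57
tcp_pos: [0.5392, -0.3706, 0.025]
ee_rot: [0.696, 0.718, -0.0, 0.0]
ft_force: [0.8, 0.1, -7.4]
width: 0.691
grip_force: 67.7
```

```bash
python3 -m inch '[[0,0,0.2,0,0,0],[0,0,0.2,0,0,0],[0,0,0.2,0,0,0],[0,0,0,0,0,0],[0,0,0,0,0,0]]'
```

```text
t: 10.98
tcp_pos: [0.5388, -0.3703, 0.0181]
ee_rot: [0.696, 0.718, -0.0, -0.0]
ft_force: [0.2, 0.8, -8.1]
width: 0.693
grip_force: 68.0
```

```bash
python3 -m inch '[[0,0,0.1,0,0,0],[0,0,0.1,0,0,0],[0,0,0,0,0,0]]'
```

```text
t: 11.23
tcp_pos: [0.5393, -0.3707, 0.0174]
ee_rot: [0.696, 0.718, -0.0, 0.0]
ft_force: [-3.1, 3.1, 0.4]
width: 0.687
grip_force: 68.7
```

```bash
python3 -m inch '[[0,0,0,0,0,0],[0,0,0,0,0,0],[0,0,0,0,0,0],[0,0,0,0,0,0],[0,0,-2,0,0,0],[0,0,-3,0,0,0],[0,0,-3,0,0,0],[0,0,-3,0,0,0],[0,0,0,0,0,0]]' 8.5; python3 -c "
from h import *
go(.4475,.007,.12,1)"
```

```text
t: 11.98
tcp_pos: [0.5424, -0.3739, 0.1348]
ee_rot: [0.696, 0.718, -0.0, 0.007]
ft_force: [0.8, -0.3, 1.7]
width: 0.999
grip_force: 0.0
t 11.98 tcp [ 0.5424 -0.3739  0.1348] shift cm [38.38 -8.32  1.02] turn 0.014 | after turn [38.26 -8.84  1.02] q [-0.79  0.44  1.44  0.    1.24 -0.82]
```

```bash
python3 -m inch '[[2,-0.4,0,0,0,0.014],[4,-0.9,0,0,0,0],[4,-0.9,0,0,0,0],[4,-0.9,0,0,0,0],[4,-0.9,0,0,0,0],[4,-0.9,0,0,0,0],[4,-0.9,0,0,0,0],[4,-0.9,0,0,0,0],[4,-0.9,0,0,0,0],[3.3,-0.7,0,0,0,0],[1,-0.3,0,0,0,0],[0,0,0,0,0,0]]' 4.8; python3 - <<'E'
from h import *
for c in('top','scene'):
    snap(c,c+'2')
    for l in('bone_folder','iron_weight','sheet_weight'): print(c,l,[(np.round(d['at'],3),round(d['conf'],2)) for d in nets.find_in(l,c)][:2])
a=cv2.imread('pics/scene2.png')[190:370,270:470]; b=cv2.imread('pics/top2.png')[155:285,260:450]
cv2.imwrite('pics/c5.png',cv2.hconcat([cv2.resize(a,(400,360),interpolation=2),cv2.resize(b,(400,360),interpolation=2)]))
go(.4475,.007,.03,1)
E
```

```text
t: 12.98
tcp_pos: [0.4456, 0.013, 0.1264]
ee_rot: [0.7, 0.714, 0.0, 0.0]
ft_force: [0.5, 0.0, -0.3]
width: 0.56
grip_force: 0.0
top bone_folder [(array([ 0.448, -0.009,  0.027]), 0.65)]
top iron_weight [(array([ 0.534, -0.374,  0.044]), 0.61)]
top sheet_weight [(array([ 0.388, -0.376,  0.051]), 0.58)]
scene bone_folder []
scene iron_weight [(array([ 0.529, -0.384,  0.046]), 0.9)]
scene sheet_weight [(array([ 0.383, -0.394,  0.053]), 0.95)]
t 13.38 tcp [0.4465 0.01   0.1263] shift cm [-0.3   0.1   9.63] turn -0.002 | after turn [-0.3   0.1   9.63] q [-0.25 -0.07  2.05 -0.    1.16 -0.26]
```

View pics/c5.png

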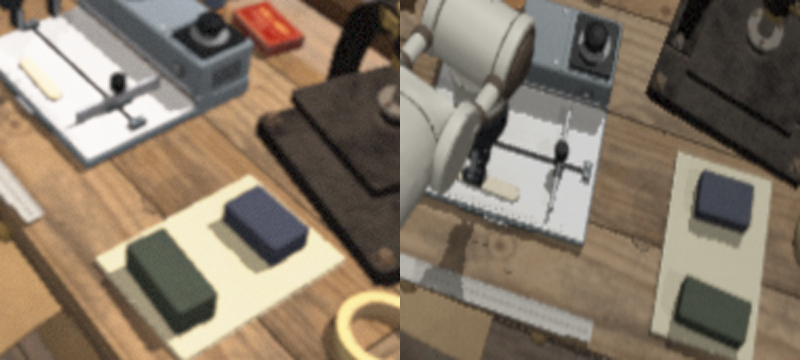

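The iron weight lies flat near the far end of the sheets (scene crop (265,223)), with a free strip between the two weights. Going down on the folder.

```bash
python3 -m inch '[[-0.2,0.1,2.5,0,0,0],[0,0,3,0,0,0],[0,0,2.5,0,0,0],[0,0,1.5,0,0,0],[0,0,0.4,0,0,0],[0,0,0,0,0,0],[0,0,0,0,0,0]]'; python3 -m inch '[[0,0,0,0,0,0],[0,0,0,0,0,0],[0,0,0,0,0,0],[0,0,0,0,0,0],[0,0,0,0,0,0]]' 1 30
```

```text
t: 13.97
tcp_pos: [0.4479, 0.0086, 0.0281]
ee_rot: [0.701, 0.713, 0.0, 0.001]
ft_force: [-0.5, -1.3, 0.8]
width: 0.56
grip_force: 0.0
t: 14.38
tcp_pos: [0.4485, 0.0087, 0.0287]
ee_rot: [0.701, 0.713, 0.001, 0.001]
ft_force: [-0.8, -1.0, 6.4]
width: 0.202
grip_force: 28.3
```

```bash
python3 -m inch '[[0,0,0,0,0,0],[0,0,0,0,0,0],[0,0,0,0,0,0],[0,0,0.2,0,0,0],[0,0,0.2,0,0,0],[0,0,0,0,0,0]]' 4; python3 -m inch '[[0,0,0,0,0,0],[0,0,0,0,0,0],[0,0,0,0,0,0],[0,0,0,0,0,0]]' 1 30
```

```text
t: 14.88
tcp_pos: [0.4466, 0.0092, 0.0226]
ee_rot: [0.701, 0.713, -0.0, -0.001]
ft_force: [0.5, 0.6, 0.3]
width: 0.468
grip_force: 0.0
t: 15.22
tcp_pos: [0.4472, 0.009, 0.0233]
ee_rot: [0.701, 0.713, 0.0, 0.0]
ft_force: [0.4, 0.1, -0.7]
width: 0.229
grip_force: 29.3
```

```bash
python3 -m inch '[[0,0,-1,0,0,0],[0,0,-2,0,0,0],[0,0,-3,0,0,0],[0,0,-3,0,0,0],[0,0,-1,0,0,0],[0,0,0,0,0,0]]'; python3 -m inch '[[-2,0,0,0,0,0],[-3,0.1,0,0,0,0],[-4,0.1,0,0,0,0],[-4,0.1,0,0,0,0],[-4,0.1,0,0,0,0],[-4,0.1,0,0,0,0],[-4,0.1,0,0,0,0],[-4,0.1,0,0,0,0],[-4,0.1,0,0,0,0],[-3,0.1,0,0,0,0],[-2,0,0,0,0,0],[0,0,0,0,0,0]]'; python3 -c "
from h import *
go(.460,-.3725,.01,1.5)"
```

```text
t: 15.72
tcp_pos: [0.4497, 0.0084, 0.127]
ee_rot: [0.701, 0.713, 0.002, 0.003]
ft_force: [-0.4, -0.3, -0.3]
width: 0.23
grip_force: 29.4
t: 16.72
tcp_pos: [0.4614, -0.3742, 0.1216]
ee_rot: [0.702, 0.712, -0.0, -0.0]
ft_force: [-0.6, -0.3, 0.4]
width: 0.231
grip_force: 29.4
t 16.72 tcp [ 0.4614 -0.3742  0.1216] shift cm [ 0.17 -0.12 11.16] turn -0.013 | after turn [ 0.17 -0.12 11.16] q [-0.88  0.31  1.64 -0.    1.19 -0.9 ]
```

```bash
python3 -m inch '[[0.1,-0.1,2,0,0,0],[0,0,3,0,0,0],[0,0,3,0,0,0],[0,0,1.5,0,0,0],[0,0,0.6,0,0,0],[0,0,0.3,0,0,0],[0,0,0,0,0,0],[0,0,0,0,0,0]]'; python3 -m inch '[[0,0,0.2,0,0,0],[0,0,0.2,0,0,0],[0,0,0.2,0,0,0],[0,0,0,0,0,0],[0,0,0,0,0,0]]'
```

```text
t: 17.38
tcp_pos: [0.4622, -0.3702, 0.0204]
ee_rot: [0.701, 0.713, -0.0, 0.001]
ft_force: [0.4, -0.9, -0.8]
width: 0.236
grip_force: 29.4
t: 17.8
tcp_pos: [0.4616, -0.3698, 0.0133]
ee_rot: [0.701, 0.713, 0.0, -0.0]
ft_force: [0.4, 0.2, 0.6]
width: 0.235
grip_force: 29.4
```

```bash
python3 -m inch '[[0,0,0.15,0,0,0],[0,0,0.15,0,0,0],[0,0,0,0,0,0]]';python3 -m inch '[[0,0,0.1,0,0,0],[0,0,0,0,0,0]]'
```

```text
t: 18.05
tcp_pos: [0.4614, -0.3696, 0.0099]
ee_rot: [0.701, 0.713, 0.0, -0.0]
ft_force: [0.9, 0.3, -0.5]
width: 0.23
grip_force: 29.4
t: 18.22
tcp_pos: [0.4617, -0.3698, 0.0098]
ee_rot: [0.701, 0.713, -0.0, -0.0]
ft_force: [-1.4, 2.8, 3.6]
width: 0.234
grip_force: 29.8
```

```bash
python3 -m inch '[[0,0,0,0,0,0],[0,0,0,0,0,0],[0,0,0,0,0,0],[0,0,-1,0,0,0],[0,0,-3,0,0,0],[0,0,-4,0,0,0],[0,0,-3,0,0,0],[0,0,0,0,0,0]]' 3.8; python3 -c "
from h import *
go(.5105,-.0995,.12,92)"
```

```text
t: 18.88
tcp_pos: [0.4648, -0.3737, 0.1279]
ee_rot: [0.701, 0.713, -0.001, 0.007]
ft_force: [0.9, -0.4, 1.5]
width: 0.447
grip_force: 0.0
t 18.88 tcp [ 0.4648 -0.3737  0.1279] shift cm [27.34  5.03  0.54] turn 1.553 | after turn [  5.52 -27.25   0.54] q [-0.88  0.3   1.64 -0.    1.18 -0.9 ]
```

```bash
python3 -m inch '[[2,0.4,0,0,0,0],[4,0.7,0,0,0,0],[4,0.7,0,0,0,0],[4,0.7,0,0,0,0],[4,0.7,0,0,0,0],[4,0.7,0,0,0,0],[3.3,0.7,0,0,0,0],[2,0.4,0,0,0,0],[0,0,0,0,0,0.12],[0,0,0,0,0,0.12],[0,0,0,0,0,0.12],[0,0,0,0,0,0.12]]' 5.5; python3 -m inch '[[0,0,0,0,0,0.12],[0,0,0,0,0,0.12],[0,0,0,0,0,0.12],[0,0,0,0,0,0.12],[0,0,0,0,0,0.12],[0,0,0,0,0,0.12],[0,0,0,0,0,0.12],[0,0,0,0,0,0.12],[0,0,0,0,0,0.115],[0,0,0,0,0,0]]'; python3 - <<'E'
from h import *
for c in('top','scene'):
    snap(c,c+'3')
    for l in('bone_folder','iron_weight','sheet_weight','guide_grip'): print(c,l,[(np.round(d['at'],3),round(d['conf'],2)) for d in nets.find_in(l,c)][:2])
a=cv2.imread('pics/scene3.png')[190:370,270:470]; b=cv2.imread('pics/top3.png')[155:285,260:450]
cv2.imwrite('pics/c6.png',cv2.hconcat([cv2.resize(a,(400,360),interpolation=2),cv2.resize(b,(400,360),interpolation=2)]))
go(.5105,-.0995,.052,92)
E
```

```text
t: 19.88
tcp_pos: [0.5069, -0.0957, 0.1196]
ee_rot: [0.852, 0.524, -0.0, 0.0]
ft_force: [-0.7, -0.2, -0.2]
width: 0.646
grip_force: 0.0
t: 20.72
tcp_pos: [0.5068, -0.0961, 0.1196]
ee_rot: [1.0, 0.015, 0.0, 0.0]
ft_force: [0.6, 0.3, 0.2]
width: 0.644
grip_force: 0.0
top bone_folder [(array([ 0.46 , -0.367,  0.016]), 0.6)]
top iron_weight []
top sheet_weight [(array([ 0.386, -0.373,  0.054]), 0.56)]
top guide_grip [(array([ 0.505, -0.098,  0.045]), 0.68)]
scene bone_folder [(array([ 0.458, -0.376,  0.017]), 0.56)]
scene iron_weight [(array([ 0.529, -0.383,  0.046]), 0.96)]
scene sheet_weight [(array([ 0.382, -0.392,  0.054]), 0.82), (array([ 0.54 , -0.082,  0.023]), 0.66)]
scene guide_grip [(array([ 0.505, -0.098,  0.042]), 0.62)]
t 21.22 tcp [ 0.5069 -0.096   0.1193] shift cm [0.35 0.37 6.73] turn -0.002 | after turn [0.35 0.37 6.73] q [-0.42  0.12  1.87  0.    1.15  1.12]
```

View pics/c6.png

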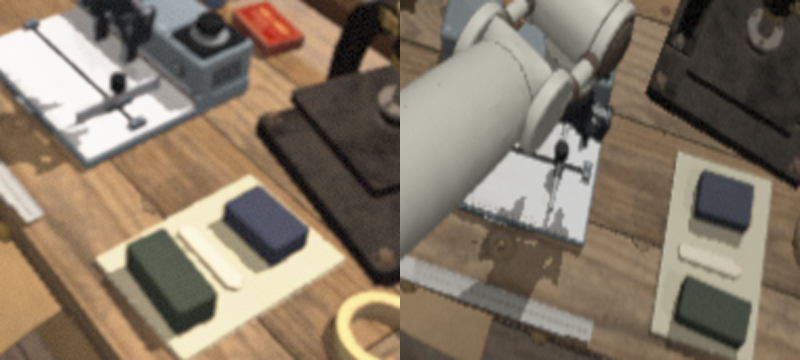

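The folder lies flat between the two weights (scene crop (210,257)) and nothing was shifted. Now I'll grip the knob.

```bash
python3 -m inch '[[0.3,0.4,1,0,0,0],[0,0,2,0,0,0],[0,0,2,0,0,0],[0,0,1.2,0,0,0],[0,0,0.5,0,0,0],[0,0,0,0,0,0],[0,0,0,0,0,0]]'; python3 -m inch '[[0,0,0,0,0,0],[0,0,0,0,0,0],[0,0,0,0,0,0],[0,0,0,0,0,0],[0,0,0,0,0,0]]' 1.5 40
```

```text
t: 21.8
tcp_pos: [0.5104, -0.1, 0.0525]
ee_rot: [1.0, 0.016, 0.0, 0.0]
ft_force: [0.6, -0.0, 0.4]
width: 0.65
grip_force: 0.0
t: 22.22
tcp_pos: [0.5109, -0.0999, 0.0536]
ee_rot: [1.0, 0.016, 0.001, 0.0]
ft_force: [-1.5, 3.1, 6.3]
width: 0.261
grip_force: 39.2
```

```bash
python3 -m inch '[[0,-0.5,0,0,0,0],[0,-1.5,0,0,0,0],[0,-2,0,0,0,0],[0,-2,0,0,0,0],[0,-2,0,0,0,0],[0,-2,0,0,0,0],[0,-2,0,0,0,0],[0,-2,0,0,0,0],[0,-2,0,0,0,0],[0,-1.5,0,0,0,0],[0,-0.5,0,0,0,0],[0,0,0,0,0,0]]'; python3 -m inch '[[0,-0.5,0,0,0,0],[0,-0.5,0,0,0,0],[0,-0.4,0,0,0,0],[0,-0.4,0,0,0,0],[0,-0.2,0,0,0,0],[0,0,0,0,0,0]]'
```

```text
t: 23.22
tcp_pos: [0.5053, 0.0816, 0.0536]
ee_rot: [1.0, 0.017, 0.002, -0.0]
ft_force: [0.1, 2.6, 6.5]
width: 0.262
grip_force: 39.9
t: 23.72
tcp_pos: [0.5047, 0.1001, 0.0536]
ee_rot: [1.0, 0.017, 0.001, 0.0]
ft_force: [-0.7, -0.8, 5.9]
width: 0.26
grip_force: 39.9
```

```bash
python3 -m inch '[[0,-0.3,0,0,0,0],[0,-0.3,0,0,0,0],[0,-0.2,0,0,0,0],[0,0,0,0,0,0]]';  python3 -m inch '[[0,-0.2,0,0,0,0],[0,-0.1,0,0,0,0],[0,0,0,0,0,0]]'
```

```text
t: 24.05
tcp_pos: [0.5044, 0.1079, 0.0536]
ee_rot: [1.0, 0.017, 0.001, 0.0]
ft_force: [-0.5, -1.7, 5.9]
width: 0.259
grip_force: 39.9
t: 24.3
tcp_pos: [0.5044, 0.1107, 0.0536]
ee_rot: [1.0, 0.017, 0.001, 0.001]
ft_force: [-0.1, -2.2, 5.7]
width: 0.259
grip_force: 39.9
```

```bash
python3 -m inch '[[0,-0.2,0,0,0,0],[0,0,0,0,0,0]]';  python3 -m inch '[[0,-0.2,0,0,0,0],[0,0,0,0,0,0]]'; python3 -m inch '[[0,-0.1,0,0,0,0],[0,0,0,0,0,0]]'
```

```text
t: 24.47
tcp_pos: [0.5043, 0.1128, 0.0536]
ee_rot: [1.0, 0.017, 0.001, 0.001]
ft_force: [-0.2, -1.6, 5.5]
width: 0.265
grip_force: 39.9
t: 24.63
tcp_pos: [0.5042, 0.1148, 0.0536]
ee_rot: [1.0, 0.017, 0.001, 0.001]
ft_force: [-0.4, -2.4, 6.0]
width: 0.264
grip_force: 39.9
t: 24.8
tcp_pos: [0.5042, 0.1149, 0.0536]
ee_rot: [1.0, 0.017, 0.001, 0.001]
ft_force: [-1.0, -5.1, 5.7]
width: 0.262
grip_force: 39.9
```

```bash
python3 -m inch '[[0,-0.1,0,0,0,0],[0,0,0,0,0,0]]';  python3 -m inch '[[0,-0.1,0,0,0,0],[0,0,0,0,0,0]]'
```

```text
t: 24.97
tcp_pos: [0.5042, 0.1149, 0.0536]
ee_rot: [1.0, 0.017, 0.001, 0.002]
ft_force: [-1.3, -10.2, 6.4]
width: 0.265
grip_force: 40.1
t: 25.13
tcp_pos: [0.5042, 0.115, 0.0536]
ee_rot: [1.0, 0.017, 0.001, 0.003]
ft_force: [-1.1, -13.9, 6.9]
width: 0.263
grip_force: 40.2
```

```bash
python3 -m inch '[[0,0,0,0,0,0],[0,0,0,0,0,0],[0,0,0,0,0,0],[0,0,-1,0,0,0],[0,0,-3,0,0,0],[0,0,-4,0,0,0],[0,0,-4,0,0,0],[0,0,-3,0,0,0],[0,0,-1,0,0,0],[0,0,0,0,0,0]]' 5; python3 -c "
from h import *
s=[(c,[(np.round(d['at'],3),round(d['conf'],2)) for d in (snap(c,c+'4'),nets.find_in('guide_grip',c))[1]][:2]) for c in('top','scene')];print(s)
go(.652,-.1165,.17,92)"
```

```text
t: 25.97
tcp_pos: [0.5051, 0.1183, 0.2166]
ee_rot: [1.0, 0.017, 0.004, -0.0]
ft_force: [0.4, 0.1, 0.2]
width: 0.586
grip_force: 0.0
[('top', [(array([0.5  , 0.111, 0.045]), 0.59)]), ('scene', [(array([0.505, 0.112, 0.042]), 0.61), (array([0.42 , 0.358, 0.01 ]), 0.36)])]
t 26.17 tcp [0.5014 0.1181 0.2099] shift cm [14.29 23.94  3.93] turn -0.002 | after turn [14.25 23.97  3.93] q [-0.    0.02  1.78  0.    1.34  1.53]
```

```bash
python3 -m inch '[[1,1.7,0,0,0,0],[2,3.4,0,0,0,0],[2,3.4,0,0,0,0],[2,3.4,0,0,0,0],[2,3.4,0,0,0,0],[2,3.4,0,0,0,0],[2,3.4,0,0,0,0],[1.3,1.8,0,0,0,0],[0,0,1.5,0,0,0],[0,0,1.5,0,0,0],[0,0,0,0,0,0],[0,0,0,0,0,0]]' 8.3; python3 -c "
from h import *
go(.652,-.1165,.113,92)"
```

```text
t: 27.17
tcp_pos: [0.652, -0.1156, 0.1791]
ee_rot: [1.0, 0.016, -0.003, -0.001]
ft_force: [-0.8, 1.0, 0.2]
width: 0.972
grip_force: 0.0
t 27.17 tcp [ 0.652  -0.1156  0.1791] shift cm [0.04 0.11 6.61] turn -0.002 | after turn [0.04 0.11 6.61] q [-0.36  0.42  1.38  0.    1.35  1.18]
```

```bash
python3 -m inch '[[0,0.1,2,0,0,0],[0,0,2,0,0,0],[0,0,1.5,0,0,0],[0,0,0.7,0,0,0],[0,0,0.2,0,0,0],[0,0,0,0,0,0]]'; python3 -m inch '[[0,0,0,0,0,0],[0,0,0,0,0,0],[0,0,0,0,0,0],[0,0,0,0,0,0],[0,0,0,0,0,0]]' 2.5 30
```

```text
t: 27.67
tcp_pos: [0.6538, -0.1169, 0.1185]
ee_rot: [1.0, 0.017, -0.0, -0.0]
ft_force: [0.3, -0.1, 0.0]
width: 0.972
grip_force: 0.0
t: 28.08
tcp_pos: [0.6542, -0.1142, 0.1193]
ee_rot: [1.0, 0.017, 0.001, -0.002]
ft_force: [0.3, 8.9, 4.0]
width: 0.432
grip_force: 29.6
```

```bash
python3 -m inch '[[0,0,0,0,0,0],[0,0,0,0,0,0],[0,0,0,0,0,0],[0,-0.25,0.3,0,0,0],[0,0,0.3,0,0,0],[0,0,0,0,0,0]]' 6; python3 -m inch '[[0,0,0,0,0,0],[0,0,0,0,0,0],[0,0,0,0,0,0],[0,0,0,0,0,0]]' 2.5 30
```

```text
t: 28.58
tcp_pos: [0.653, -0.1146, 0.1112]
ee_rot: [1.0, 0.016, -0.001, -0.0]
ft_force: [0.3, 0.4, -0.1]
width: 0.706
grip_force: 0.0
t: 28.92
tcp_pos: [0.6535, -0.1139, 0.1125]
ee_rot: [1.0, 0.017, -0.0, -0.001]
ft_force: [-1.8, 4.4, 2.0]
width: 0.44
grip_force: 29.9
```

```bash
python3 -m inch '[[0,0,0,0,0,-0.1],[0,0,0,0,0,-0.12],[0,0,0,0,0,-0.12],[0,0,0,0,0,-0.12],[0,0,0,0,0,-0.12],[0,0,0,0,0,-0.12],[0,0,0,0,0,-0.1],[0,0,0,0,0,0]]' - 40; python3 -m inch '[[0,0,-0.3,0,0,0],[0,0,-0.3,0,0,0],[0,0,-0.2,0,0,0],[0,0,0,0,0,0]]'
```

```text
t: 29.58
tcp_pos: [0.6544, -0.1156, 0.1134]
ee_rot: [0.914, 0.406, 0.001, 0.001]
ft_force: [-0.9, -0.4, 3.4]
width: 0.442
grip_force: 40.7
t: 29.92
tcp_pos: [0.6544, -0.1155, 0.1209]
ee_rot: [0.915, 0.404, 0.001, 0.001]
ft_force: [3.9, -3.1, 1.1]
width: 0.441
grip_force: 42.3
```

Now release, retreat and look.

```bash
python3 -m inch '[[0,0,0,0,0,0],[0,0,0,0,0,0],[0,0,0,0,0,0],[0,0,0,0,0,0],[0,0,-2,0,0,0],[0,0,-4,0,0,0],[0,0,-4,0,0,0],[0,0,-2,0,0,0],[0,0,0,0,0,0]]' 8.4; python3 -c "
from h import *
go(.42,.02,.24)"
```

```text
t: 30.67
tcp_pos: [0.6565, -0.1155, 0.2478]
ee_rot: [0.914, 0.405, 0.004, 0.004]
ft_force: [0.3, 0.4, 0.8]
width: 0.983
grip_force: 0.0
t 30.67 tcp [ 0.6565 -0.1155  0.2478] shift cm [ -5.89 -26.62   0.47] turn 0 | after turn [ -5.89 -26.62   0.47] q [-0.36  0.38  1.3   0.    1.45  0.38]
```

```bash
python3 -m inch '[[-0.8,-3.6,0,0,0,0],[-0.8,-3.6,0,0,0,0],[-0.8,-3.6,0,0,0,0],[-0.8,-3.6,0,0,0,0],[-0.8,-3.6,0,0,0,0],[-0.8,-3.6,0,0,0,0],[-0.8,-3.6,0,0,0,0],[0,0,0,0,0,0]]'; python3 - <<'E'
from h import *
for c in('top','scene'):
    snap(c,c+'5')
    for l in('stop_top','guide_grip','iron_weight','bone_folder','thread_spool','sheet_weight'): print(c,l,[(np.round(d['at'],3),round(d['conf'],2)) for d in nets.find_in(l,c)][:2])
a=cv2.imread('pics/scene5.png')[155:365,250:470]
cv2.imwrite('pics/c7.png',cv2.resize(a,None,fx=2.8,fy=2.8,interpolation=2))
E
```

```text
t: 31.33
tcp_pos: [0.4236, 0.0168, 0.2377]
ee_rot: [0.914, 0.406, -0.002, -0.002]
ft_force: [-0.4, 0.2, -0.3]
width: 0.981
grip_force: 0.0
top stop_top [(array([ 0.649, -0.111,  0.144]), 0.51)]
top guide_grip []
top iron_weight [(array([ 0.532, -0.375,  0.043]), 0.55)]
top bone_folder [(array([ 0.459, -0.367,  0.016]), 0.58)]
top thread_spool [(array([ 0.479, -0.357,  0.011]), 0.59), (array([ 0.534, -0.373,  0.043]), 0.26)]
top sheet_weight [(array([ 0.388, -0.379,  0.053]), 0.98)]
scene stop_top [(array([ 0.648, -0.12 ,  0.137]), 0.46), (array([0.659, 0.02 , 0.136]), 0.32)]
scene guide_grip [(array([0.501, 0.113, 0.043]), 0.9)]
scene iron_weight [(array([ 0.529, -0.382,  0.045]), 0.57)]
scene bone_folder [(array([ 0.461, -0.375,  0.014]), 0.64), (array([0.485, 0.343, 0.052]), 0.52)]
scene thread_spool [(array([0.658, 0.019, 0.13 ]), 0.68)]
scene sheet_weight [(array([ 0.384, -0.392,  0.05 ]), 0.63)]
```

View pics/c7.png

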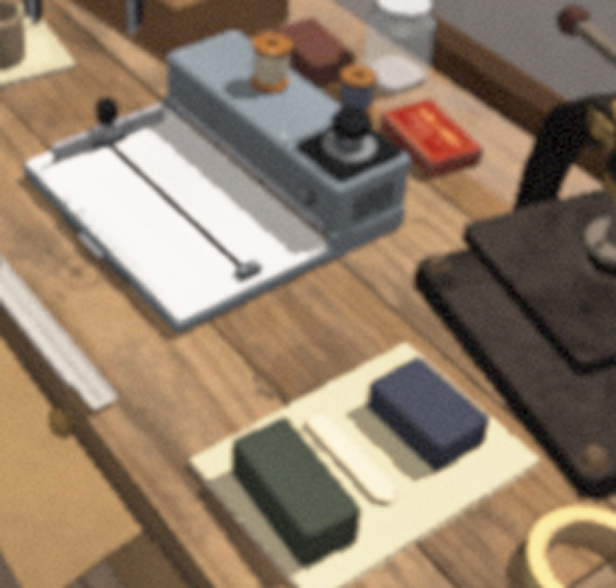

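The button is up again at (350,125), and the guide is at the far end stop at (105,115). The weight and folder lie flat, side by side on the sheets, and the spool and the other weight are where they were.

```bash
python3 -c "
from workcell import bot
print(bot.hand_in())"
```

```text
the job is handed in; nothing more can be done
None
```

I handed the job in after about 32 s: stop latched, weight and folder laid on the sheets, guide slid to its far end stop, stop twisted back up. The last picture shows all of it in place; no verdict came back.

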